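# Pop and snap shut the gauge case on the stockroom counter

## Robot

A 6-joint arm with a two-finger parallel gripper is mounted at the origin on the work surface. World frame = base frame: x ahead of the robot, y to its left, z up, the work surface at z = 0. Lengths are in mm, angles in rad, forces in N, time in s.
With the tool pointing down it reaches from about 400 to 925 mm from the base axis. Payload 12.5 kg.
Tool frame: the origin (TCP) lies at the centre of the arm's flange, where the gripper is bolted on; the fingertips stand 190 mm ahead of it and the grasp point (between the pads) lies 171 mm ahead of it; z points along the fingers, y is the line along which they close (so a half turn about z gives the same grasp; the last joint's range is limited). The gripper opens to 95 mm and grips with 3 to 60 N. Pads are 20 mm wide; open, the fingers measure 119 mm over their backs; the gripper's body (75 mm by 180 mm) begins 59 mm behind the grasp point.
Start: joints at [-1.269, 0.491, 1.559, -0, 1.092, -0.106], TCP at [247.888, -573.739, 404.761] pointing down, gripper open.
Joint ranges: [-3.1, 3.1], [-0.84, 2.19], [0.05, 2.79], [-1.13, 4.28], [0.06, 2.93], [-2.69, 2.69]. Speed limits (rad/s): [2.22, 2.22, 2.79, 3.14, 3.14, 3.14].

## Interface

Orientations are given as [roll, pitch, yaw] about the fixed x, y, z axes, in that order (R = Rz(yaw) Ry(pitch) Rx(roll)).
In Python, from cell import env, read_camera, search_frame, cut_out gives the robot as it stands. The module is installed in compiled form; this text tells all that it offers.
- The arm moves only by the tool move_arm, never from a script. Its argument "commands" is a list of rows, each a list of 3 entries, a list of its own where there are three numbers: the shift along the world's x, y, z normalised to -1 to 1, where 1 is 0.03 m, then the turn about the world's z normalised to -1 to 1, where 1 is 0.08 rad, then the opening, from -1 (shut) to 1 (fully open), so that 0 is half open. A call has 1 to 20 rows; each row shifts and turns the commanded pose from where the row before left it; what a row does not reach is not made up. A row lasts 1/12 s, in which the tool goes at most 41.7 mm and 7.16 degrees, less where a joint would pass 70% of its speed; a pose out of reach is approached as far as the arm can. A call with a number of a shift or a turn outside -1 to 1 is refused whole. A call with a gripper value outside its range is refused whole. The fingers move at their own pace and stop on an object; the grip force is fixed at half the most. Time passes only in rows, so rows that do not move let the fingers close. It gives the time, the measured TCP pose, the force, the opening and the grip force at its end, in the units of the state.
- env.state(): the state, without advancing time (a new reading comes with each control period).
- read_camera(name): name is "scene" or "side" or "wrist"; returns a dict with "image" (384x512x3 uint8, red, green, blue), "fx", "fy", "cx", "cy" (pixels), "D" ([k1, k2, p1, p2, k3] as OpenCV has them; the pictures are not rectified), "rvec" (rotation vector, rad) and "tvec" (3), from world to camera coordinates, as OpenCV has them. Camera axes: x right, y down, z forward; pixel columns grow to the right and rows downward; lengths in mm; the calibration is good to about 2 mm. A picture is of the moment at which its call begins. There is no depth.
- env.job_done(): hands the job in; it is judged then, once.
Trained networks look in a picture, given as the dict that the camera call returned (one of the last four; its "shot" number tells which), for a name from the list of things; names that differ only in an ending like _2 or _b are one class to them, and where a whole thing is asked for, a point or a joint stands for the part that bears it (a point fixed in the world has none). Each returns a list of dicts, best first, with "confidence" (0 to 1); they miss things now and then, are a little off and sometimes report something else, mostly with a low value. They report only what shows in the picture. A call takes as long as a camera call. They do not tell look-alikes from the thing itself.
- search_frame(thing, picture): "at" ([column, row] in pixels, amid what is visible of it).
- cut_out(thing, picture): "region" (384x512 bool, what is visible of it) and "at" ([column, row] in pixels, amid what is visible of it).
The state is a dict: "t": time; "joints": joint angles; "qvel": joint speeds; "tau": joint torques, N m; "eef_pos": TCP position; "tcp_rot": TCP orientation; "ft_force": force on the tool from outside, world axes, zero at the start; "moment": the same for the moment, N m; "opening": opening from 0.0 (shut) to 1.0 (fully open); "grip_force": force on a finger pad.
Only numpy, scipy, OpenCV 4.12 (cv2) and the standard library are available. Lean on these libraries where they do the work, as an engineer would, in place of code of your own. Each camera call takes 0.05 s, during which the arm holds its last target. There are 200 camera calls.

## Task

Show that the gauge is in its case: press the thumb pad of the wider of the two flip-lid cases so that its lid springs open, and move away so that the lid stands open by itself for a second. Then push that lid back down until it snaps shut and stays shut. Leave the narrower case shut, and leave the sealant cartridge standing where it is.

Things in the scene. Friction and masses are not known exactly. Their poses are not given: they have to be found in the camera images.
- gauge_case: The wider of two flip-lid cases, fixed to the counter: black body, mid-grey lid; 110 mm along its x, 130 mm along its y, lid top 52 mm high when shut. Origin: centre of its underside, z up. The lid is a flat plate 10 mm thick, hinged along the far side (x = +55 mm, z = 42 mm); its free edge is at x = -55 mm. In front of that are a hook (to x = -65 mm, 57 mm high) and the thumb pad.
- gauge_case_pad (a point): Centre of the top of the wider case's grey ribbed thumb pad, 38 mm above the counter, at x = -91 mm, y = 0 in the case's frame. The pad is level, 32 mm along the case's x and 50 mm along its y. Pushing here straight down by 7 mm (2 to 4 N; it stops at 10 mm) frees the lid, which swings up by its spring, away from the pad; the pad then rises again by itself.
- gauge_case_push (a point): Point on the upper face of the wider case's lid, midway across, 95 mm from the hinge and 15 mm from the free edge. When the lid is open it stands 0 mm from the case's middle (x = 0), about 120 mm high. Pushing straight down at that x, y with a closed gripper turns the lid down till it is level, its top 52 mm high; the last 9 mm take up to 12 N and the hook snaps over the edge by itself.
- gauge_case_lid (a joint): Lid angle of the wider case, rad: 0 is shut, 0.85 is sprung fully open. Latched it reads under 0.03; without the latch the spring always opens it fully.
- small_case_lid (a joint): Lid angle of the narrower case, rad: 0 is shut. This case looks and works the same and is just as deep and high, but only 72 mm wide along its y; it must stay shut.
- cartridge: Sealant cartridge standing upright and loose behind the cases: white cylinder with a grey band, 48 mm diameter, 182 mm tall, 0.36 kg. Origin: centre of its underside; z up.
Things that resemble listed ones, but are neither listed nor needed, are in the scene too. What is shaped like the cartridge but green or yellow is not meant.

How it is judged:
By the outcome, as a careful person would: the job done as asked, in the order asked, and still so for the second after the job is handed in, with the robot touching nothing.
It also fails if it takes over 35 s, if anything falls off the work surface, if the arm or the gripper's body presses on something with over 40 N, if the wrist force passes 120 N, or if a joint passes its speed limit or range.

## Working session

There is one attempt and no reset: what is moved stays moved. The work goes in short steps, Python scripts to look and compute and a tool call to move; the robot and the scene stay as the last step left them, time stands still between calls to the robot, and variables do not carry over. Pictures are saved under pics/ and viewed, at most 10 in all, crops included, and the job is handed in when it is done.

Besides the shell and the picture viewer there is one more tool, called after "Emit:" as name(argument=value, ...) on one line, values as JSON. move_arm: Moves the arm, as the interface text tells. Its arguments: {"type":"object","properties":{"commands":{"type":"array","items":{"type":"array"}}},"required":["commands"]}

```bash
mkdir -p pics; cat > h.py <<'E'
import numpy as np, cv2
from cell import env, read_camera, search_frame, cut_out
def ray(p,uv):
    K=np.array([[p['fx'],0,p['cx']],[0,p['fy'],p['cy']],[0,0,1.]])
    n=cv2.undistortPoints(np.array([[uv]],float),K,np.array(p['D'],float))[0,0]
    R=cv2.Rodrigues(np.array(p['rvec'],float))[0]; t=np.array(p['tvec'],float).ravel()
    return -R.T@t, R.T@np.array([n[0],n[1],1])
def at_z(p,uv,z):
    c,d=ray(p,uv); return (c+d*(z-c[2])/d[2]).round(1)
def save(p,n): cv2.imwrite('pics/'+n,p['image'][:,:,::-1])
E
python3 - <<'E'
from h import *
import numpy as np
ims=[]
for c in ['scene','side']:
    p=read_camera(c); ims.append(p['image'])
    for th,z in [('gauge_case',30),('gauge_case_pad',38),('gauge_case_push',52),('small_case_lid',52),('cartridge',90)]:
        for r in search_frame(th,p)[:4]: print(c,th,round(r['confidence'],2),np.round(r['at']),at_z(p,r['at'],z))
for i,c in enumerate(['scene','side']): cv2.imwrite(f'pics/{c}1.png',ims[i][:,:,::-1])
print(env.state())
E
```

```text
scene gauge_case 0.89 [266. 158.] [ 591.  -160.7   30. ]
scene gauge_case 0.36 [261. 150.] [ 592.3 -193.6   30. ]
scene gauge_case_pad 0.53 [296. 146.] [ 511.1 -171.9   38. ]
scene gauge_case_push 0.94 [262. 153.] [ 601.2 -156.7   52. ]
scene small_case_lid 0.87 [339. 280.] [589.3 189.9  52. ]
scene small_case_lid 0.47 [298. 148.] [ 518.  -147.4   52. ]
scene cartridge 0.9 [219. 248.] [760.7  93.8  90. ]
scene cartridge 0.83 [164. 266.] [850.6  99.9  90. ]
scene cartridge 0.78 [184. 204.] [797.  -19.5  90. ]
scene cartridge 0.69 [239. 204.] [704.1  12.6  90. ]
side gauge_case 0.56 [238. 256.] [ 580.6 -178.6   30. ]
side gauge_case_pad 0.58 [199. 259.] [ 507.7 -177.1   38. ]
side gauge_case_push 0.8 [242. 251.] [ 587.3 -187.4   52. ]
side small_case_lid 0.57 [216. 147.] [581.3 185.4  52. ]
side cartridge 0.92 [282. 161.] [712.3  27.9  90. ]
side cartridge 0.88 [323. 192.] [ 765.7 -100.3   90. ]
side cartridge 0.64 [325. 142.] [832.1  86.8  90. ]
side cartridge 0.62 [296. 139.] [768.3 112.3  90. ]
{'t': 0.6, 'joints': array([-1.26858286e+00,  4.90907958e-01,  1.55893928e+00, -7.60716394e-06,
        1.09170789e+00, -1.05588928e-01]), 'qvel': array([ 4.40281837e-04,  1.04646264e-03, -3.95218804e-04, -2.57518361e-04,
        6.52511128e-05, -7.61883858e-04]), 'tau': array([ 1.16724539e-03, -6.12204981e+01, -2.58358330e+01,  6.93617924e-02,
        4.46349790e-02,  3.27606085e-05]), 'eef_pos': array([ 247.89390626, -573.72430555,  404.74244985]), 'tcp_rot': array([3.14155605e+00, 1.06680350e-05, 4.07805906e-01]), 'ft_force': array([-0.489402  , -0.00104638,  0.176757  ]), 'moment': array([-0.0127268 ,  0.04153683, -0.04619575]), 'grip_force': 0.0, 'opening': 1.0018478546572709}
```

View pics/scene1.png

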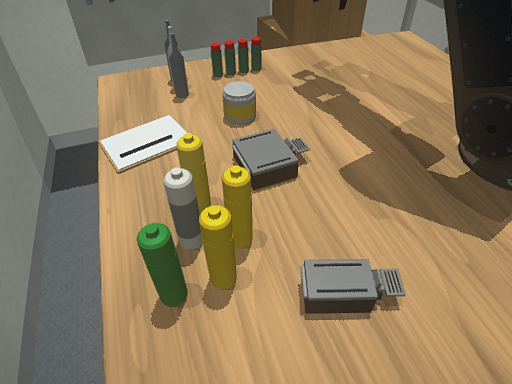

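View pics/side1.png

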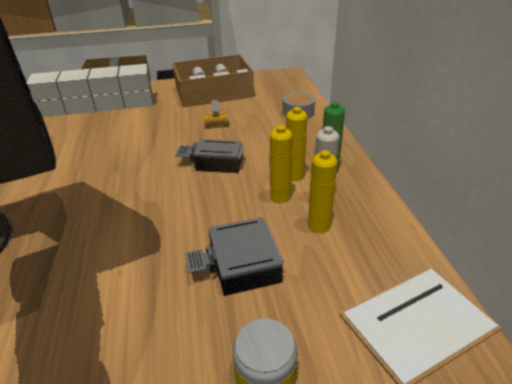

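The wider case is the one at (266,158) in the scene picture and (245,255) in the side picture. The narrower one is at (339,285) and (216,155). Next I fit the pose from the lid outline.

```bash
python3 - <<'E'
from h import *
from scipy.optimize import minimize
obs=[]
for c in ['scene','side']:
    p=read_camera(c)
    for th in ['gauge_case','gauge_case_lid']:
      r=[r for r in cut_out(th,p) if at_z(p,r['at'],40)[1]<-80]
      for q in r[:2]: print(c,th,q['confidence'],q['region'].sum(),q['at'])
      if r and th=='gauge_case': obs.append((p,r[0]['region']))
def boxpts(x0,x1,y,z0,z1): return np.array([[a,b,d] for a in(x0,x1) for b in(-y,y) for d in(z0,z1)],float)
parts=[boxpts(-55,55,65,0,52),boxpts(-107,-75,25,32,38)]
def sil(p,v):
    c,s=np.cos(v[2]),np.sin(v[2]); R=np.array([[c,-s,0],[s,c,0],[0,0,1]])
    K=np.array([[p['fx'],0,p['cx']],[0,p['fy'],p['cy']],[0,0,1.]]); m=np.zeros((384,512),np.uint8)
    for b in parts:
        uv=cv2.projectPoints(b@R.T+[v[0],v[1],0],np.array(p['rvec'],float),np.array(p['tvec'],float),K,np.array(p['D'],float))[0]
        cv2.fillConvexPoly(m,cv2.convexHull((uv*16).round().astype(np.int32)),1,shift=4)
    return m>0
def cost(v,o=obs): return -sum((sil(p,v)&g).sum()/(sil(p,v)|g).sum() for p,g in o)/len(o)
for o in [obs]+[[x] for x in obs]:
    r=min((minimize(cost,[590,-172,y],args=(o,),method='Nelder-Mead',options=dict(initial_simplex=[[590,-172,y],[605,-172,y],[590,-157,y],[590,-172,y+.15]])) for y in(-.2,0,.2,.4)),key=lambda r:r.fun)
    print(r.x,r.fun)
    x,y,a=r.x; print('pad',x-91*np.cos(a),y-91*np.sin(a))
ims=[]
for p,g in obs:
    im=p['image'][:,:,::-1].copy(); r_=min([r],key=lambda r:0)
    im[g^cv2.erode(g.astype(np.uint8),np.ones((3,3))).astype(bool)]=(0,255,0)
    u,w=[int(k.mean()) for k in np.nonzero(g)[::-1]]
    ims.append(cv2.resize(im[w-50:w+50,u-65:u+65],None,fx=3,fy=3))
cv2.imwrite('pics/fit.png',np.hstack(ims))
E
```

```text
scene gauge_case 0.56 2985 [265.7, 156.8]
scene gauge_case_lid 0.66 1893 [263.8, 153.5]
side gauge_case 0.73 5002 [240.0, 257.0]
side gauge_case_lid 0.83 3154 [245.0, 247.6]
[ 5.93490725e+02 -1.69065707e+02  9.40230251e-02] -0.9164687057097403
pad 502.8926633216409 -177.60920159000267
[ 5.93552161e+02 -1.68119170e+02  7.60846334e-02] -0.9162515566625156
pad 502.815428003874 -175.03619309989838
[ 5.93590683e+02 -1.70279105e+02  7.61576786e-02] -0.9200155309648612
pad 502.8544553201419 -177.20275685639453
```

View pics/fit.png

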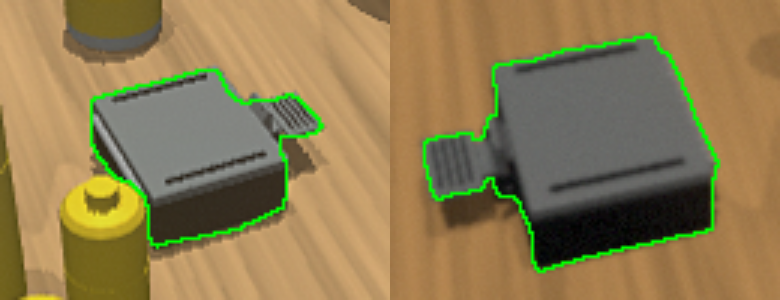

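Both views agree: case at about (593.5, -169.5), yaw about 0.085, pad at about (503, -177). I go above the pad with the gripper closed and aligned.

Emit:
move_arm(commands=[[[0.523,0.825,0],-1,-1],[[0.523,0.825,0],-1,-1],[[0.523,0.825,0],-1,-1],[[0.523,0.825,0],-1,-1],[[0.523,0.825,0],0,-1],[[0.523,0.825,0],0,-1],[[0.523,0.825,0],0,-1],[[0.523,0.825,0],0,-1],[[0.523,0.825,0],0,-1],[[0.523,0.825,0],0,-1],[[0.523,0.825,0],0,-1],[[0.523,0.825,0],0,-1],[[0.523,0.825,0],0,-1],[[0.523,0.825,0],0,-1],[[0.523,0.825,0],0,-1],[[0.523,0.825,0],0,-1],[[0,0,-0.8],0,-1],[[0,0,-0.8],0,-1],[[0,0,-0.8],0,-1],[[0,0,0],0,-1]])

```text
t: 2.57
eef_pos: [498.4, -177.2, 329.4]
tcp_rot: [-3.139, 0.005, 0.088]
ft_force: [-0.6, -0.5, -0.2]
opening: 0.003
grip_force: 0.0
```

```bash
python3 - <<'E'
from h import *
p=read_camera('wrist'); save(p,'w1.png')
for th,z in [('gauge_case_pad',38),('gauge_case_push',52),('gauge_case_lid',52)]:
    for r in cut_out(th,p)[:2]: print(th,r['confidence'],r['at'],at_z(p,r['at'],z),r['region'].sum())
s=env.state(); print(s['eef_pos'],s['tcp_rot'],s['opening'],s['ft_force'])
K=np.array([[p['fx'],0,p['cx']],[0,p['fy'],p['cy']],[0,0,1.]])
a=.085;R=np.array([[np.cos(a),-np.sin(a),0],[np.sin(a),np.cos(a),0],[0,0,1]])
P=np.array([[-55,-65,52],[-55,65,52],[55,65,52],[55,-65,52],[-107,-25,38],[-107,25,38],[-75,25,38],[-75,-25,38.]])@R.T+[593.5,-169.5,0]
uv=cv2.projectPoints(P,np.array(p['rvec'],float),np.array(p['tvec'],float),K,np.array(p['D'],float))[0][:,0]
im=p['image'][:,:,::-1].copy()
for q in (uv[:4],uv[4:]): cv2.polylines(im,[q.round().astype(np.int32)],True,(0,0,255),1)
cv2.imwrite('pics/w1.png',im); print(uv.round())
E
```

```text
gauge_case_pad 0.74 [251.1, 187.5] [ 504.6 -177.    38. ] 2702
gauge_case_push 0.77 [255.5, 74.8] [ 594.2 -172.4   52. ] 26714
gauge_case_lid 0.87 [256.0, 76.8] [ 592.8 -172.9   52. ] 26782
[ 499.19254218 -178.01032598  334.08902496] [ 3.14058093e+00 -1.47543764e-03  8.75591429e-02] 0.006333217597210491 [-0.10285426 -0.01431552 -0.15285807]
[[334. 150.]
 [169. 149.]
 [158. -10.]
 [346. -10.]
 [280. 207.]
 [223. 207.]
 [222. 171.]
 [281. 171.]]
```

View pics/w1.png

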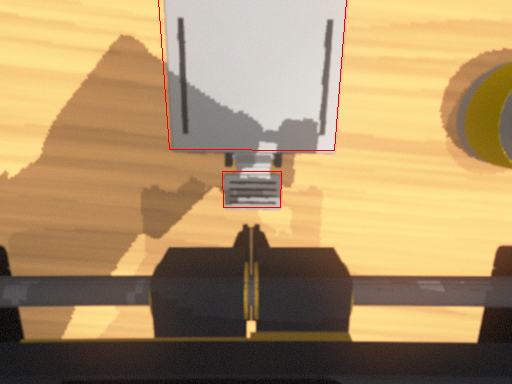

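The overlay matches within about 1 mm: lid front edge at row 150, pad at (252,189). I press the pad.

Emit:
move_arm(commands=[[[0,0,-0.8],0,-1],[[0,0,-0.8],0,-1],[[0,0,-0.8],0,-1],[[0,0,-0.6],0,-1],[[0,0,-0.2],0,-1],[[0,0,-0.2],0,-1],[[0,0,-0.2],0,-1],[[0,0,-0.15],0,-1],[[0,0,0],0,-1],[[0,0,0],0,-1],[[0,0,0],0,-1]])

```text
t: 3.68
eef_pos: [498.9, -177.9, 221.1]
tcp_rot: [3.141, -0.001, 0.088]
ft_force: [-3.6, -2.4, 4.3]
opening: 0.003
grip_force: 2.8
```

```bash
python3 - <<'E'
from h import *
p=read_camera('side'); save(p,'s2.png'); s=env.state(); print(s['eef_pos'],s['ft_force'])
E
```

```text
[ 498.92216637 -177.92522597  221.06887751] [-3.3236726  -1.9963262   4.54794824]
```

View pics/s2.png

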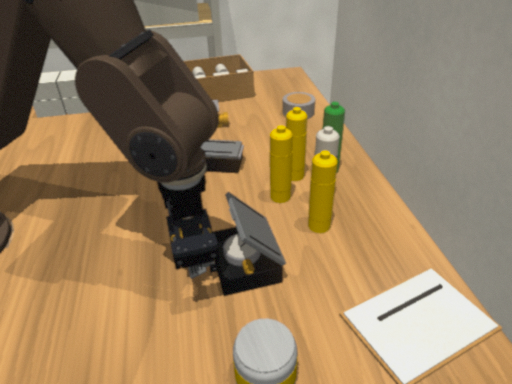

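The lid stands open at (255,230). I back off and wait over a second.

Emit:
move_arm(commands=[[[-0.1,0,0.5],0,-1],[[-0.4,0,0.8],0,-1],[[-0.5,0,0.8],0,-1],[[0,0,0.9],0,-1],[[0,0,0.9],0,-1],[[0,0,0.9],0,-1],[[0,0,0],0,-1],[[0,0,0],0,-1],[[0,0,0],0,-1],[[0,0,0],0,-1],[[0,0,0],0,-1],[[0,0,0],0,-1],[[0,0,0],0,-1],[[0,0,0],0,-1],[[0,0,0],0,-1],[[0,0,0],0,-1],[[0,0,0],0,-1],[[0,0,0],0,-1],[[0,0,0],0,-1],[[0,0,0],0,-1]])

```text
t: 5.4
eef_pos: [468.9, -177.7, 364.3]
tcp_rot: [3.141, -0.0, 0.088]
ft_force: [0.3, -0.6, -0.8]
opening: 0.0
grip_force: 0.0
```

```bash
python3 - <<'E'
from h import *
p=read_camera('side'); save(p,'s3.png'); s=env.state(); print(s['t'],s['eef_pos'],s['ft_force'])
E
```

```text
5.45 [ 468.92213991 -177.74699782  364.27363488] [ 0.29824291 -0.36432864  0.3520129 ]
```

View pics/s3.png

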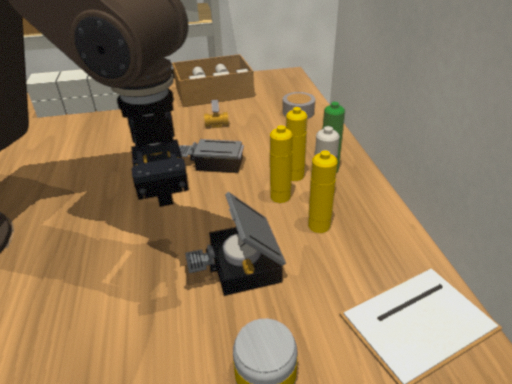

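The lid is open by itself and the arm is clear. Now I move over the case's middle and push down.

Emit:
move_arm(commands=[[[0.83,0.05,0],0,-1],[[0.83,0.05,0],0,-1],[[0.83,0.05,0],0,-1],[[0.83,0.05,0],0,-1],[[0.83,0.05,0],0,-1],[[0,0,0],0,-1],[[0,0,-0.7],0,-1],[[0,0,-0.5],0,-1],[[0,0,-0.4],0,-1],[[0,0,-0.4],0,-1],[[0,0,-0.4],0,-1],[[0,0,-0.4],0,-1],[[0,0,-0.4],0,-1],[[0,0,-0.3],0,-1],[[0,0,-0.2],0,-1],[[0,0,-0.2],0,-1],[[0,0,-0.2],0,-1],[[0,0,0],0,-1],[[0,0,0],0,-1]])

```text
t: 7.03
eef_pos: [593.3, -170.3, 242.3]
tcp_rot: [3.141, -0.0, 0.088]
ft_force: [-5.7, 1.1, 12.5]
opening: 0.003
grip_force: 6.4
```

Emit:
move_arm(commands=[[[0,0,-0.08],0,-1],[[0,0,0],0,-1],[[0,0,0],0,-1]])

```text
t: 7.28
eef_pos: [593.2, -170.2, 242.0]
tcp_rot: [3.141, -0.001, 0.088]
ft_force: [-12.7, 2.8, 34.8]
opening: 0.008
grip_force: 17.3
```

The lid has bottomed out (stiff, tip at 52 mm), so I raise the arm clear and look.

Emit:
move_arm(commands=[[[0,0,0.3],0,-1],[[0,0,0.8],0,-1],[[0,0,0.9],0,-1],[[0,0,0.9],0,-1],[[0,0,0.9],0,-1],[[-0.8,0,0.6],0,-1],[[-0.9,0,0.3],0,-1],[[-0.9,0,0],0,-1],[[-0.9,0,0],0,-1],[[-0.5,0,0],0,-1],[[0,0,0],0,-1],[[0,0,0],0,-1],[[0,0,0],0,-1],[[0,0,0],0,-1]])

```text
t: 8.45
eef_pos: [474.3, -170.3, 379.7]
tcp_rot: [3.141, -0.0, 0.088]
ft_force: [0.7, 0.2, 0.5]
opening: 0.003
grip_force: 0.0
```

```bash
python3 - <<'E'
from h import *
p=read_camera('side'); save(p,'s4.png'); s=env.state(); print(s['t'],s['eef_pos'],s['ft_force'])
E
```

```text
8.5 [ 474.23045054 -170.28739208  379.66388607] [0.73867214 0.35258749 0.03211913]
```

View pics/s4.png

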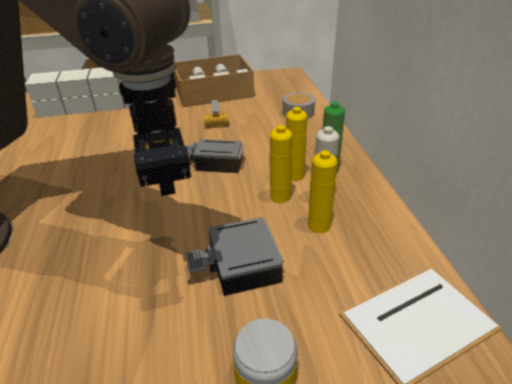

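The wide lid is shut at (245,255), the narrow case is shut at (216,155), and the cartridges are where they were.

```bash
python3 -c "
from cell import env
print(env.job_done())"
```

```text
the job is handed in; nothing more can be done
None
```

I pressed the wider case's pad so its lid sprang open and stood open by itself for over a second, then pushed the lid shut. In the last picture it is shut, the narrower case is still shut and the sealant cartridge is where it was. I handed the job in at about 8.5 s; no verdict came back.

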